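# Set the polariser ring of the glass strain viewer

## Robot

A 6-joint arm with a two-finger parallel gripper is mounted at the origin on the work surface. World frame = base frame: x ahead of the robot, y to its left, z up, the work surface at z = 0. Lengths are in m, angles in rad, forces in N, time in s.
With the tool pointing down it reaches from about 0.425 to 0.95 m from the base axis. Payload 3.5 kg.
Tool frame: the origin (TCP) lies on the centre line of the jaws, within the pads' length; the fingertips stand 17 mm ahead of it and the grasp point (between the pads) lies 2 mm behind it; z points along the fingers, y is the line along which they close (so a half turn about z gives the same grasp; the last joint's range is limited). The gripper opens to 85 mm and grips with 20 to 120 N. Pads are 22 mm wide; open, the fingers measure 114 mm over their backs; the gripper's body (76 mm by 85 mm) begins 54 mm behind the grasp point. The pads swing forward as they close: fully open they stand 13 mm farther back than shut.
Start: joints at [0.986, 0.286, 1.577, -0, 1.279, -0.15], TCP at [0.284, 0.612, 0.223] pointing down, gripper open.
Joint ranges: [-2.77, 2.77], [-0.9, 2.22], [0.21, 2.48], [-1.53, 4.67], [0.24, 2.81], [-2.84, 2.84]. Speed limits (rad/s): [2.79, 2.79, 3.14, 3.14, 3.14, 3.14].

## Interface

Orientations are given as a unit quaternion [x, y, z, w].
In Python, from plant import ctrl gives the robot as it stands. The module is installed in compiled form; this text tells all that it offers.
- The arm moves only by the tool drive_tool, never from a script. Its argument "moves" is a list of rows, each a list of 3 entries, a list of its own where there are three numbers: the turn, a rotation vector about the tool's x, y, z in rad, then the shift along the tool's x, y, z in m, then the finger opening in m, from 0 to 0.0854. A call has 1 to 5 rows; each row shifts and turns the commanded pose from where the row before left it, along the tool's axes as they then stand; what a row does not reach is not made up. A row lasts 1/8 s, in which the tool goes at most 62.5 mm and 10.7 degrees, less where a joint would pass 70% of its speed; a pose out of reach is approached as far as the arm can. A call with a gripper value outside its range is refused whole. The fingers move at their own pace and stop on an object; "grip_force" is the grip in N (left out, the last holds). Time passes only in rows, so rows that do not move let the fingers close. It gives the time, the measured TCP pose, the force, the opening and the grip force at its end, in the units of the state.
- ctrl.get_state(): the state, without advancing time (a new reading comes with each control period).
- ctrl.read_camera(name): name is "side" or "top"; returns a dict with "image" (400x640x3 uint8, red, green, blue), "fx", "fy", "cx", "cy" (pixels), "R" (3x3) and "t" (3): a world point X has camera coordinates R X + t. Camera axes: x right, y down, z forward; pixel columns grow to the right and rows downward; lengths in m; the calibration is good to about 2 mm. A picture is of the moment at which its call begins. There is no depth.
- ctrl.sign_off(): hands the job in; it is judged then, once.
The state is a dict: "time": time; "qpos": joint angles; "dq": joint speeds; "joint_efforts": joint torques, N m; "eef_pos": TCP position; "tcp_rot": TCP orientation; "contact_force": force on the tool from outside, world axes, zero at the start; "wrist_torque": the same for the moment, N m; "opening": opening from 0.0 (shut) to 1.0 (fully open); "finger_force": force on a finger pad.
Only numpy, scipy, OpenCV 4.12 (cv2) and the standard library are available. Lean on these libraries where they do the work, as an engineer would, in place of code of your own. Each camera call takes 0.05 s, during which the arm holds its last target. There are 200 camera calls.

## Task

A glass tumbler stands on the window of the strain viewer, ready for inspection. Gently push the upright handle pin of the polariser ring round its arc with your fingertips, without pinching it, until the ring's pointer stands at the long mark of the scale, and then take the hand away. Leave the tumbler standing where it is and do not disturb the jar, the dish or the paddle.

Things in the scene. Friction and masses are not known exactly. Their poses are not given: they have to be found in the camera images.
- viewer: Strain viewer, fixed to the bench: a grey drum 254 mm across and 60 mm high with a white round window (108 mm across, top 64 mm above the bench) in the middle of its top and an 80 mm wide grey switch box on its side (-x of its own frame), reaching 162 mm from the axis and 51 mm high. Origin: on the drum's axis at bench level; z up. Its yaw varies.
- polariser: Dark steel ring turning about the drum's vertical axis (112 mm inside, 160 mm outside, 60 to 68 mm above the bench). Origin on the axis, 60 mm above the bench; own x along the lever. Turns up to 1.7 rad either way of the viewer's +x, about 2 N at the pin, no spring, stays where left. At the start the long mark lies 0.6 to 2.5 rad counter-clockwise (from above) of the lever.
- handle_top (a point): Centre of the top of the handle pin, 110 mm above the bench. The pin is upright, steel, 12 mm in diameter, stands on the ring's lever with its axis 90 mm from the ring's axis, and is free from 68 to 110 mm above the bench.
- pointer_tip (a point): Tip of the narrow pointer (4 mm wide) at the outer end of the lever, 102 mm from the ring's axis and 65 mm above the bench. It lies on the same radius as the pin.
- long_mark (a point): Where the pointer tip must stand: inner end of the long mark, 102 mm from the ring's axis, 65 mm up. The mark is the one long broad black line (21 x 8 mm, radial) on the fixed aluminium scale collar round the ring (208 mm inside, 250 mm outside, top 63 mm up); the other lines, every 10 degrees, are short and thin (8 x 1.6 mm). The collar's setting varies.
- tumbler: Small glass tumbler, 52 mm across at the rim and 40 mm high, standing loose near the middle of the viewer's window, its rim 104 mm above the bench. Origin: centre of its underside. Not to be moved.
- frit_jar: Amber jar with a steel cap, 52 mm across, 75 mm high, loose on the bench, on the robot's left. Origin: centre of its underside. Leave alone.
- dish: Footed dark wooden dish, 88 mm across, 50 mm high, loose on the bench, on the robot's right. Origin: centre of its underside. Leave alone.
- paddle: Paddle with a dark flat blade (80 x 40 x 10 mm) and a wooden handle, 230 mm long and up to 16 mm high, lying on the bench on the robot's right. Origin: 130 mm from the handle's end and 100 mm from the blade's end. Leave alone.

How it is judged:
By the outcome, as a careful person would: the job done as asked, in the order asked, and still so for the second after the job is handed in, with the robot touching nothing.
It also fails if it takes over 48 s, if anything falls off the work surface, if the arm or the gripper's body presses on something with over 40 N, if the wrist force passes 120 N, or if a joint passes its speed limit or range.

## Working session

There is one attempt and no reset: what is moved stays moved. The work goes in short steps, Python scripts to look and compute and a tool call to move; the robot and the scene stay as the last step left them, time stands still between calls to the robot, and variables do not carry over. Pictures are saved under pics/ and viewed, at most 10 in all, crops included, and the job is handed in when it is done.

Besides the shell and the picture viewer there is one more tool, called after "Call:" by a JSON object that holds its "name" and its "arguments", one argument or row to a line. drive_tool: Moves the arm, as the interface text tells. Its arguments: {"type":"object","properties":{"moves":{"type":"array","items":{"type":"array"}},"grip_force":{"type":"number"}},"required":["moves"]}

```bash
mkdir -p pics
python3 - <<'E'
from plant import ctrl
import cv2
for n in("top","side"):
    d=ctrl.read_camera(n); cv2.imwrite(f"pics/{n}0.png",d["image"][:,:,::-1]); print(n,d["fx"],d["cx"],d["cy"],d["R"],d["t"])
print(ctrl.get_state())
E
```

```text
top 482.83140468132024 320.5070165478669 204.2851250689545 [[-2.86387403e-02 -9.99583504e-01 -3.55551688e-03]
 [-9.94465369e-01  2.88514511e-02 -1.01025852e-01]
 [ 1.01086357e-01  6.42585255e-04 -9.94877447e-01]] [0.03987332 0.58076898 1.64144924]
side 363.81556563538896 317.3696999281469 196.75178856524266 [[ 0.90926338 -0.41618576  0.00543361]
 [-0.31986947 -0.70706977 -0.63066303]
 [ 0.26631491  0.57170075 -0.77603777]] [-0.4950202   0.22416254  0.82485416]
{'time': 0.1, 'qpos': array([ 9.86029261e-01,  2.87138765e-01,  1.57803059e+00,  3.01711608e-06,
        1.27859922e+00, -1.49979478e-01]), 'dq': array([-2.07439252e-04, -2.71322204e-03, -2.23061872e-03,  5.56645057e-06,
       -1.18543572e-03, -1.92363911e-03]), 'joint_efforts': array([ 1.24463491e-03, -4.07295728e+01, -2.93699723e+01, -9.76084152e-05,
        3.45745582e-03,  1.03703201e-06]), 'eef_pos': array([0.28394044, 0.61170051, 0.22154439]), 'tcp_rot': array([ 2.15685793e-01,  9.76462214e-01, -1.01484405e-03, -3.92104383e-04]), 'contact_force': array([-0.76510998, -0.72241708, -0.57084244]), 'wrist_torque': array([0.03912359, 0.02087141, 0.00471513]), 'finger_force': 0.0, 'opening': 1.0011119025853672}
```

View pics/top0.png

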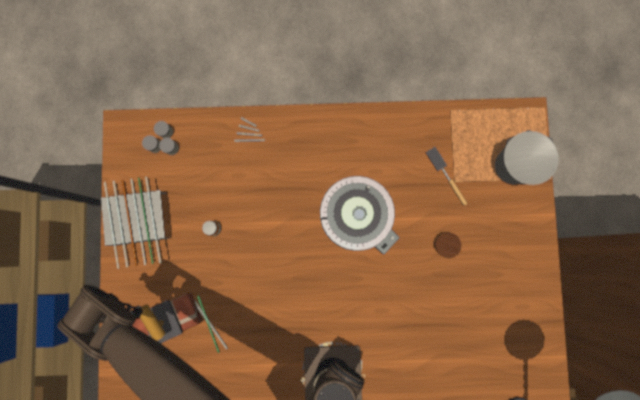

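View pics/side0.png

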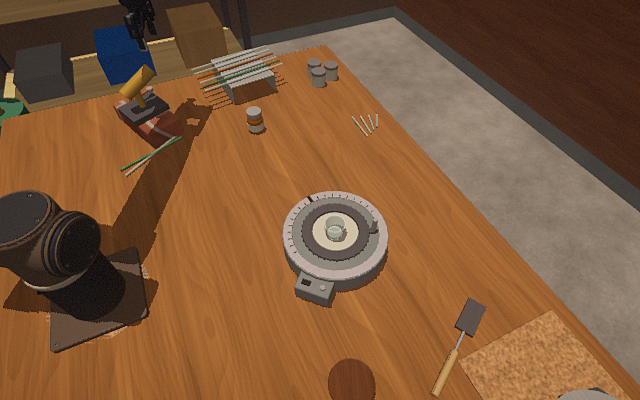

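The top view shows the viewer at about (358,213), the long mark near (323,217) and the pin near (367,189). In the side view the mark is near (310,199) and the pin near (374,226). I'll enlarge both.

Run:
```python
import cv2,numpy as np
a=cv2.imread("pics/top0.png")[170:260,310:410]; b=cv2.imread("pics/side0.png")[180:310,270:400]
a=cv2.resize(a,None,fx=4,fy=4,interpolation=2); b=cv2.resize(b,None,fx=3,fy=3,interpolation=2)
o=np.zeros((390,790,3),np.uint8); o[:360,:400]=a; o[:,400:]=b; cv2.imwrite("pics/crop0.png",o)
```

```text
(no output)
```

View pics/crop0.png

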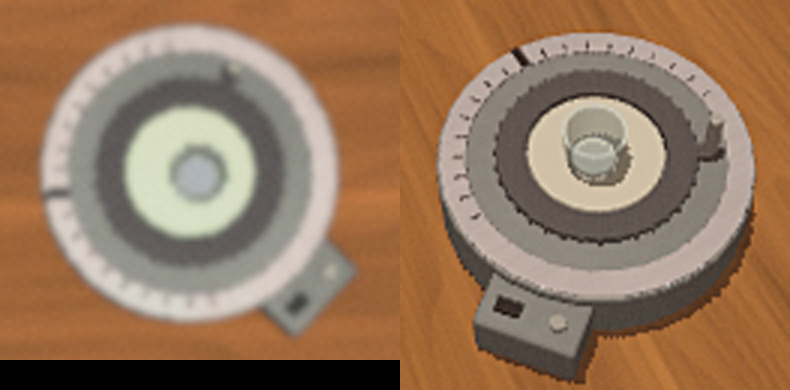

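The crop shows the long mark at top (324.2,218) and side (310.7,199). The pin top is at top (368,188) and side (375,219), and the pointer tip at side (377.3,231.7). Next I'll work out the positions.

```bash
cat > h.py <<'E'
import cv2,numpy as np
from plant import ctrl
def ray(d,u,v,z):
    R=np.array(d["R"]);c=-R.T@d["t"];w=R.T@np.array([(u-d["cx"])/d["fx"],(v-d["cy"])/d["fy"],1]);return c+w*(z-c[2])/w[2]
def center(d,box):
    # white window plus collar: pale pixels; circle fitted to their hull cast at z=.063
    x0,y0,x1,y1=box; im=d["image"].astype(int); m=((im.min(2)>135)&(im.max(2)-im.min(2)<50)).astype(np.uint8)
    k=np.zeros_like(m);k[y0:y1,x0:x1]=1;m*=k
    c=max(cv2.findContours(m,0,1)[0],key=cv2.contourArea)
    P=np.array([ray(d,*p,.063)[:2] for p in cv2.convexHull(c)[:,0].astype(float)])
    A=np.c_[2*P,np.ones(len(P))]; s=np.linalg.lstsq(A,(P**2).sum(1),rcond=None)[0]
    return s[:2],np.sqrt(s[2]+s[0]**2+s[1]**2)
BOX={"top":(312,170,400,260),"side":(275,185,395,285)}
E
python3 - <<'E'
from h import *
px={"top":dict(mark=(324.2,218,.063),pin=(368,188,.110)),"side":dict(mark=(310.7,199,.063),pin=(375,219.3,.110),tip=(377.3,231.7,.065))}
for n in px:
    d=ctrl.read_camera(n);c,r=center(d,BOX[n]);print(n,c,r)
    for k,(u,v,z) in px[n].items():
        p=ray(d,u,v,z)[:2];q=p-c;print(k,p,np.hypot(*q),np.arctan2(q[1],q[0]))
print(ctrl.get_state()['time'])
E
```

```text
top [ 0.54523437 -0.10014012] 0.12563189585624868
mark [0.53131883 0.01195175] 0.11295233747728776 1.6943085136478042
pin [ 0.62299417 -0.13529603] 0.08533770581335072 -0.4246064589210198
side [ 0.54382547 -0.09986982] 0.12422852769258981
mark [0.53111726 0.01248717] 0.11307339581767273 1.6834233876503404
pin [ 0.62547297 -0.13661267] 0.08953407441317647 -0.4228688876809063
tip [ 0.63376265 -0.14456293] 0.10042992421502284 -0.4611942206216077
0.2
```

Call:
{"name": "drive_tool", "arguments": {
  "moves": [
    [[0,0,0],[-0.0417,-0.038,0],0],
    [[0,0,0],[-0.0417,-0.038,0],0],
    [[0,0,0],[-0.0417,-0.038,0],0],
    [[0,0,0],[-0.0417,-0.038,0],0],
    [[0,0,0],[-0.0417,-0.038,0],0]
  ]
}}

```text
time: 0.82
eef_pos: [0.3937, 0.3503, 0.2228]
tcp_rot: [0.216, 0.976, 0.0, 0.0]
contact_force: [1.3, 0.7, 1.4]
opening: -0.0
finger_force: 0.0
```

Call:
{"name": "drive_tool", "arguments": {
  "moves": [
    [[0,0,0],[-0.0417,-0.038,0],0],
    [[0,0,0],[-0.0417,-0.038,0],0],
    [[0,0,0],[-0.0417,-0.038,0],0],
    [[0,0,0],[-0.0417,-0.038,0],0],
    [[0,0,0],[-0.0417,-0.038,0],0]
  ]
}}

```text
time: 1.45
eef_pos: [0.5028, 0.0901, 0.2229]
tcp_rot: [0.216, 0.976, 0.0, 0.0]
contact_force: [0.5, -0.5, 0.4]
opening: -0.002
finger_force: 0.0
```

Call:
{"name": "drive_tool", "arguments": {
  "moves": [
    [[0,0,0],[-0.0417,-0.038,0],0],
    [[0,0,0],[-0.0417,-0.038,0],0],
    [[0,0,0],[-0.0417,-0.038,0],0],
    [[0,0,0],[-0.0417,-0.038,0],0],
    [[0,0,0],[-0.0417,-0.038,0],0]
  ]
}}

```text
time: 2.08
eef_pos: [0.6119, -0.17, 0.2226]
tcp_rot: [0.216, 0.976, 0.0, -0.0]
contact_force: [0.1, 0.2, 0.1]
opening: 0.001
finger_force: 0.0
```

Call:
{"name": "drive_tool", "arguments": {
  "moves": [
    [[0,0,0.174],[0,0,0],0],
    [[0,0,0.174],[0,0,0],0],
    [[0,0,0.174],[0,0,0],0],
    [[0,0,0.174],[0,0,0],0],
    [[0,0,0.174],[0,0,0],0]
  ]
}}

```text
time: 2.7
eef_pos: [0.6113, -0.1682, 0.2225]
tcp_rot: [0.609, 0.793, -0.0, -0.0]
contact_force: [-0.1, -0.9, 0.5]
opening: -0.005
finger_force: 0.0
```

Call:
{"name": "drive_tool", "arguments": {
  "moves": [
    [[0,0,0.174],[0,0,0],0],
    [[0,0,0.174],[0,0,0],0],
    [[0,0,0.174],[0,0,0],0],
    [[0,0,0.174],[0,0,0],0],
    [[0,0,0],[0,0,0],0]
  ]
}}

```text
time: 3.32
eef_pos: [0.6114, -0.1682, 0.2226]
tcp_rot: [0.841, 0.541, -0.0, -0.0]
contact_force: [0.3, -0.3, 0.5]
opening: 0.003
finger_force: 0.0
```

Call:
{"name": "drive_tool", "arguments": {
  "moves": [
    [[0,0,0],[0,0,0.04],0],
    [[0,0,0],[0,0,0.04],0],
    [[0,0,0],[0,0,0.025],0],
    [[0,0,0],[0,0,0.015],0],
    [[0,0,0],[0,0,0],0]
  ]
}}

```text
time: 3.95
eef_pos: [0.6109, -0.168, 0.1017]
tcp_rot: [0.841, 0.54, -0.001, -0.001]
contact_force: [0.2, 0.3, 0.1]
opening: -0.001
finger_force: 0.0
```

Run:
```python
from h import *
a=ctrl.read_camera("side")["image"][150:300,250:420,::-1];cv2.imwrite("pics/s1.png",cv2.resize(a,None,fx=4,fy=4,interpolation=2)[:600])
```

```text
(no output)
```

View pics/s1.png

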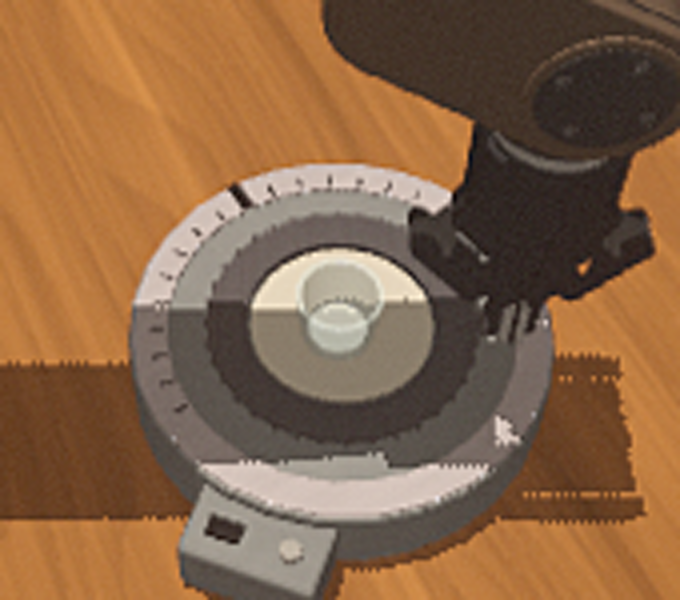

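The side view shows the closed fingertips beside the pin at crop (510,320), on its clockwise side. The long mark is visible at (240,195), and the tumbler is clear. I'll close up to the pin and start the arc.

Call:
{"name": "drive_tool", "arguments": {
  "moves": [
    [[0,0,0],[0.01,0,0],0],
    [[0,0,0],[0.007,0,0],0],
    [[0,0,-0.1],[0.0091,0.0012,0],0],
    [[0,0,-0.1],[0.0091,0.0012,0],0],
    [[0,0,-0.1],[0.0091,0.0012,0],0]
  ]
}}

```text
time: 4.62
eef_pos: [0.6316, -0.1275, 0.1037]
tcp_rot: [0.75, 0.661, 0.0, 0.001]
contact_force: [0.1, 0.4, -0.1]
opening: -0.003
finger_force: 0.0
```

```bash
cat >> h.py <<'E'
def rel(c=(.5445,-.100)):
    s=ctrl.get_state();a,b=s["tcp_rot"][:2];y=np.arctan2(2*a*b,b*b-a*a);q=np.array(s["eef_pos"][:2])-c
    print("t",s["time"],"yaw",y,"r",q@[np.cos(y),np.sin(y)],"tan",q@[-np.sin(y),np.cos(y)],"z",s["eef_pos"][2],"F",s["contact_force"])
E
python3 -c "
from h import *
rel()"
```

```text
t 4.625 yaw 1.6966822037655418 r -0.03818669210836638 tan -0.08293044124206735 z 0.10370382971290534 F [ 0.1383845   0.37911656 -0.09398742]
```

Call:
{"name": "drive_tool", "arguments": {
  "moves": [
    [[0,0,-0.1],[0.0091,0.0012,0],0],
    [[0,0,-0.1],[0.0091,0.0012,0],0],
    [[0,0,-0.1],[0.0091,0.0012,0],0],
    [[0,0,-0.1],[0.0091,0.0012,0],0],
    [[0,0,-0.1],[0.0091,0.0012,0],0]
  ]
}}

```text
time: 5.25
eef_pos: [0.6342, -0.082, 0.1037]
tcp_rot: [0.563, 0.826, 0.0, 0.001]
contact_force: [0.4, 0.4, -0.4]
opening: 0.001
finger_force: 0.0
```

```bash
sed -i 's/arctan2(2\*a\*b,b\*b-a\*a)/arctan2(b*b-a*a,2*a*b)/' h.py
python3 - <<'E'
from h import *
rel()
a=ctrl.read_camera("side")["image"][150:300,250:420,::-1];cv2.imwrite("pics/s2.png",cv2.resize(a,None,fx=4,fy=4,interpolation=2)[:600])
E
```

```text
t 5.25 yaw 0.3741650687671474 r 0.09003984448786503 tan -0.016033230032473245 z 0.10370110704771643 F [ 0.4105135   0.360988   -0.35692937]
```

View pics/s2.png

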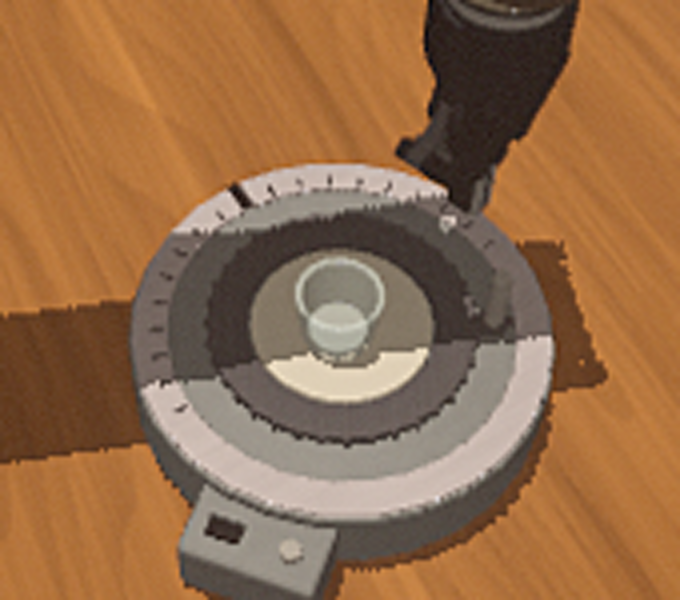

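The pin stayed at crop (500,295), and the fingers at (475,205) have gone past it. I'll check where the fingertip really is in height.

Run:
```python
from h import *
d=ctrl.read_camera("side")
for z in(.07,.085,.1,.12):
    p=np.array(d["R"])@[.634,-.082,z]+d["t"];print(z,[(d["fx"]*p[0]/p[2]+d["cx"]-250)*4,(d["fy"]*p[1]/p[2]+d["cy"]-150)*4])
for n,uv in(("pin",(500/4+250,275/4+150)),("base",(495/4+250,322/4+150))):
  for z in(.068,.11): print(n,z,ray(d,*uv,z))
```

```text
0.07 [np.float64(458.5584203583917), np.float64(244.40037214444635)]
0.085 [np.float64(461.1917746910535), np.float64(229.53003605780043)]
0.1 [np.float64(463.8956610582695), np.float64(214.26141135283535)]
0.12 [np.float64(467.6155461875851), np.float64(193.2555249096198)]
pin 0.068 [ 0.64644472 -0.11136744  0.068     ]
pin 0.11 [ 0.62625285 -0.13527824  0.11      ]
base 0.068 [ 0.62646695 -0.13972638  0.068     ]
base 0.11 [ 0.60744667 -0.16197409  0.11      ]
```

Run:
```python
from h import *
def cr(n,x,y,w,h,f): return cv2.resize(ctrl.read_camera(n)["image"][y:y+h,x:x+w,::-1],None,fx=f,fy=f,interpolation=2)
o=np.zeros((600,800,3),np.uint8);a=cr("side",345,170,50,75,8);b=cr("top",320,160,66,100,6);o[:600,:400]=a;o[:,400:796]=b
cv2.imwrite("pics/c3.png",o)
```

```text
(no output)
```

View pics/c3.png

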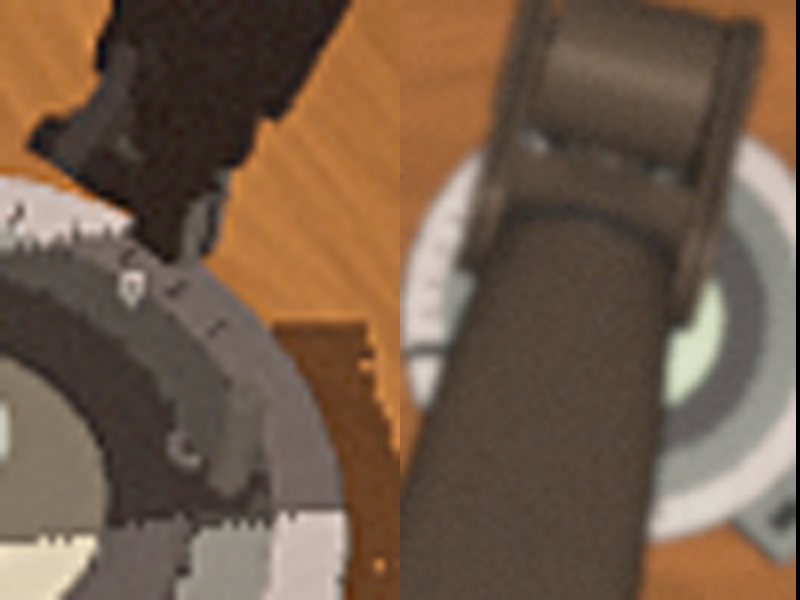

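The left crop shows the finger's lower end at side (368,202.8) and the pin standing untouched at (375,219)–(374.4,231). The top view is blocked by the arm.

Run:
```python
from h import *
d=ctrl.read_camera("side")
P=lambda X:((lambda p:np.round([(d["fx"]*p[0]/p[2]+d["cx"]-250)*4,(d["fy"]*p[1]/p[2]+d["cy"]-150)*4]))(np.array(d["R"])@X+d["t"]))
for z in(.07,.085,.1,.12):
  # four corners of shut tips, now and in picture s1
  for c,y in(((.634,-.082),.374),((.611,-.168),-.43)):
    print(z,y,[P([c[0]+a*np.cos(y)-b*np.sin(y),c[1]+a*np.sin(y)+b*np.cos(y),z]).tolist() for a,b in((.015,.011),(.015,-.011),(-.015,-.011),(-.015,.011))])
rel()
```

```text
0.07 0.374 [[460.0, 221.0], [488.0, 240.0], [457.0, 269.0], [429.0, 248.0]]
0.07 -0.43 [[521.0, 351.0], [525.0, 383.0], [473.0, 383.0], [469.0, 350.0]]
0.085 0.374 [[463.0, 206.0], [491.0, 225.0], [460.0, 254.0], [431.0, 234.0]]
0.085 -0.43 [[525.0, 336.0], [529.0, 369.0], [476.0, 369.0], [472.0, 336.0]]
0.1 0.374 [[465.0, 190.0], [494.0, 210.0], [462.0, 239.0], [434.0, 218.0]]
0.1 -0.43 [[528.0, 322.0], [533.0, 355.0], [479.0, 355.0], [475.0, 321.0]]
0.12 0.374 [[469.0, 169.0], [498.0, 189.0], [466.0, 218.0], [437.0, 197.0]]
0.12 -0.43 [[533.0, 301.0], [538.0, 335.0], [483.0, 335.0], [479.0, 301.0]]
t 5.5 yaw 0.3689864295552014 r 0.08959339639750125 tan -0.01624915542239601 z 0.10330241526903931 F [-0.52657481  0.10223057 -0.07992935]
```

The shut tips sit at about 0.11 m, higher than I assumed, so they passed just over the pin. I'll rise, go back round the arc and come down deeper, slightly further out from the axis.

Call:
{"name": "drive_tool", "arguments": {
  "moves": [
    [[0,0,0],[0,0,-0.025],0],
    [[0,0,0.16],[-0.014,-0.004,0],0],
    [[0,0,0.16],[-0.014,-0.004,0],0],
    [[0,0,0.16],[-0.014,-0.004,0],0],
    [[0,0,0.16],[-0.014,-0.004,0],0]
  ]
}}

```text
time: 6.12
eef_pos: [0.6252, -0.1405, 0.128]
tcp_rot: [0.798, 0.603, 0.0, 0.0]
contact_force: [-0.7, -0.2, -0.2]
opening: -0.0
finger_force: 0.0
```

Call:
{"name": "drive_tool", "arguments": {
  "moves": [
    [[0,0,0.16],[-0.014,-0.004,0],0],
    [[0,0,0],[-0.018,0.004,0],0],
    [[0,0,0],[0,0,0],0]
  ]
}}

```text
time: 6.5
eef_pos: [0.6136, -0.1716, 0.128]
tcp_rot: [0.842, 0.54, 0.0, 0.0]
contact_force: [0.3, 0.2, -0.3]
opening: 0.002
finger_force: 0.0
```

```bash
python3 -c "
from h import *
rel()"
```

```text
t 6.5 yaw -0.4302820572366105 r 0.09268330498531754 tan -0.03622872728619643 z 0.12802972867769888 F [ 0.34952616  0.19916334 -0.34070518]
```

Call:
{"name": "drive_tool", "arguments": {
  "moves": [
    [[0,0,0],[0,0.002,0.025],0],
    [[0,0,0],[0,0,0.012],0],
    [[0,0,0],[0,0,0.004],0],
    [[0,0,0],[0,0,0.004],0]
  ]
}}

```text
time: 7.0
eef_pos: [0.6159, -0.1708, 0.0832]
tcp_rot: [0.842, 0.54, 0.0, 0.0]
contact_force: [-0.9, 0.4, 0.7]
opening: 0.0
finger_force: 0.0
```

Call:
{"name": "drive_tool", "arguments": {
  "moves": [
    [[0,0,0],[0,0,0.003],0],
    [[0,0,0],[0,0,0.002],0],
    [[0,0,0],[0,0,0],0]
  ]
}}

```text
time: 7.38
eef_pos: [0.6155, -0.1708, 0.0779]
tcp_rot: [0.842, 0.54, 0.0, 0.0]
contact_force: [0.2, -0.7, -0.6]
opening: -0.0
finger_force: 0.0
```

Run:
```python
from h import *
rel()
cv2.imwrite("pics/s4.png",cv2.resize(ctrl.read_camera("side")["image"][170:255,320:420,::-1],None,fx=7,fy=7,interpolation=2))
```

```text
t 7.375 yaw -0.4300014368501283 r 0.09404721050206856 tan -0.034794527431246905 z 0.07788872807179653 F [ 0.16336893 -0.67056331 -0.62649774]
```

View pics/s4.png

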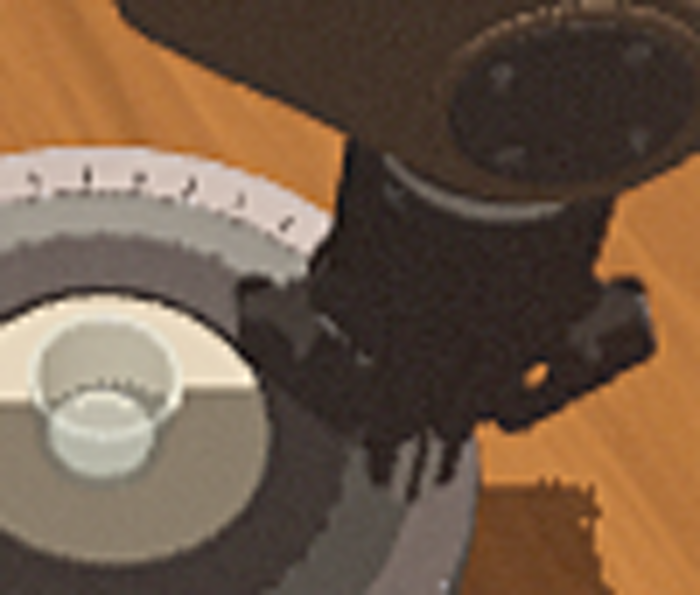

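The fingertips now end near side (379,240), beside the pin, and the tumbler is clear. I'll go 5 mm lower, then push.

Call:
{"name": "drive_tool", "arguments": {
  "moves": [
    [[0,0,0],[0,0,0.003],0],
    [[0,0,0],[0,0,0.002],0],
    [[0,0,0],[0.006,0,0],0],
    [[0,0,0],[0.006,0,0],0],
    [[0,0,0],[0.005,0,0],0]
  ]
}}

```text
time: 8.05
eef_pos: [0.6228, -0.1548, 0.0729]
tcp_rot: [0.842, 0.54, 0.0, 0.0]
contact_force: [1.1, 0.1, -0.2]
opening: 0.002
finger_force: 0.0
```

Call:
{"name": "drive_tool", "arguments": {
  "moves": [
    [[0,0,-0.1],[0.0094,0.0012,0],0],
    [[0,0,-0.1],[0.0094,0.0012,0],0],
    [[0,0,-0.1],[0.0094,0.0012,0],0]
  ]
}}

```text
time: 8.43
eef_pos: [0.6355, -0.1304, 0.0729]
tcp_rot: [0.75, 0.661, -0.0, 0.001]
contact_force: [0.2, -1.6, -1.1]
opening: 0.0
finger_force: 1.2
```

```bash
python3 -c "
from h import *
rel()"
```

```text
t 8.425 yaw -0.1262257342847769 r 0.09414177846216254 tan -0.01870946481835887 z 0.07294396295128175 F [ 0.24735178 -1.55107038 -1.0749972 ]
```

Contact is confirmed: about 1.6 N against the motion. I'll continue the arc.

Call:
{"name": "drive_tool", "arguments": {
  "moves": [
    [[0,0,-0.1],[0.0094,0.0013,0],0],
    [[0,0,-0.1],[0.0094,0.0013,0],0],
    [[0,0,-0.1],[0.0094,0.0013,0],0],
    [[0,0,-0.1],[0.0094,0.0013,0],0],
    [[0,0,-0.1],[0.0094,0.0013,0],0]
  ]
}}

```text
time: 9.05
eef_pos: [0.6393, -0.0834, 0.0731]
tcp_rot: [0.563, 0.826, 0.0, 0.002]
contact_force: [1.5, -1.5, -1.5]
opening: 0.001
finger_force: 1.3
```

Call:
{"name": "drive_tool", "arguments": {
  "moves": [
    [[0,0,-0.1],[0.0094,0.0013,0],0],
    [[0,0,-0.1],[0.0094,0.0013,0],0],
    [[0,0,-0.1],[0.0094,0.0013,0],0],
    [[0,0,-0.1],[0.0094,0.0013,0],0],
    [[0,0,-0.1],[0.0094,0.0013,0],0]
  ]
}}

```text
time: 9.68
eef_pos: [0.6198, -0.0402, 0.0734]
tcp_rot: [0.342, 0.94, 0.0, 0.002]
contact_force: [4.0, -1.2, -1.3]
opening: 0.002
finger_force: 1.3
```

Run:
```python
from h import *
rel()
cv2.imwrite("pics/s5.png",cv2.resize(ctrl.read_camera("side")["image"][150:290,270:400,::-1],None,fx=4,fy=4,interpolation=2))
```

```text
t 9.675 yaw 0.8734505878914692 r 0.09419016498115415 tan -0.01938044751905873 z 0.07335204566790193 F [ 4.04048693 -1.22769636 -1.2773713 ]
```

View pics/s5.png

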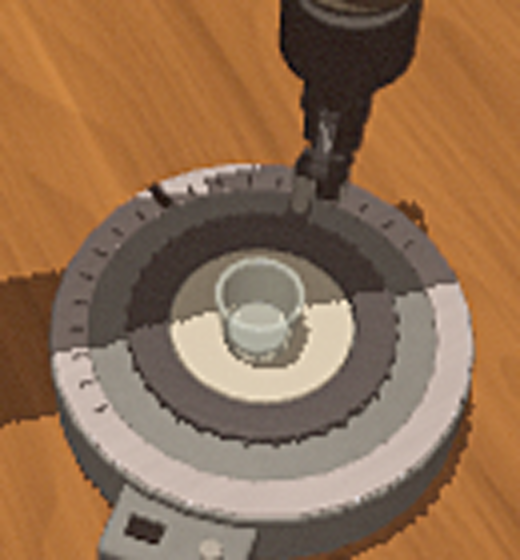

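The side view shows the pin just ahead of the fingers, with its base near crop (301,213), image (345.2,203). The long mark is at (160,193), image (310,198.3).

Run:
```python
from h import *
d=ctrl.read_camera("side")
for uv,z in(((345.2,203),.068),((345.2,200),.08),((310,198.3),.063)):
    q=ray(d,*uv,z)[:2]-[.5445,-.1];print(np.hypot(*q),np.arctan2(q[1],q[0]))
```

```text
0.08485421063071145 0.8102660959359075
0.08463113123873027 0.8190488592319131
0.11616580232206974 1.6922936789502543
```

Call:
{"name": "drive_tool", "arguments": {
  "moves": [
    [[0,0,-0.1],[0.0094,0.0013,0],0],
    [[0,0,-0.1],[0.0094,0.0013,0],0],
    [[0,0,-0.1],[0.0094,0.0013,0],0],
    [[0,0,-0.1],[0.0094,0.0013,0],0],
    [[0,0,-0.1],[0.0094,0.0013,0],0]
  ]
}}

```text
time: 10.4
eef_pos: [0.5819, -0.0122, 0.0733]
tcp_rot: [0.1, 0.995, 0.0, 0.002]
contact_force: [2.1, 0.1, -0.3]
opening: 0.001
finger_force: 1.3
```

Call:
{"name": "drive_tool", "arguments": {
  "moves": [
    [[0,0,-0.1],[0.0094,0.0013,0],0],
    [[0,0,-0.1],[0.0094,0.0013,0],0],
    [[0,0,0],[0,0,0],0]
  ]
}}

```text
time: 10.78
eef_pos: [0.5625, -0.0069, 0.0731]
tcp_rot: [0.001, 1.0, -0.0, -0.0]
contact_force: [0.0, 0.0, -1.1]
opening: -0.004
finger_force: 0.0
```

Run:
```python
from h import *
rel()
cv2.imwrite("pics/s6.png",cv2.resize(ctrl.read_camera("side")["image"][175:245,285:365,::-1],None,fx=8,fy=8,interpolation=2))
```

```text
t 10.775 yaw 1.56783306658004 r 0.09312687300570235 tan -0.017690540813538515 z 0.07306678588303477 F [ 0.03279064  0.04031098 -1.05112469]
```

View pics/s6.png

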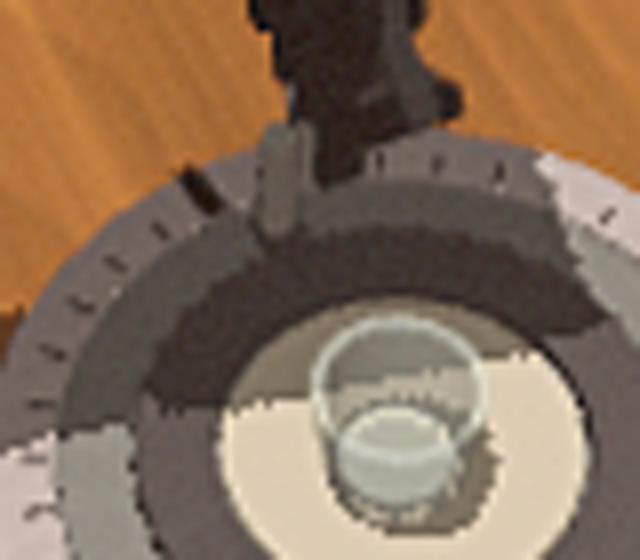

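The side view shows the pin at crop (292,132) top to (277,232) base. The long mark runs from (215,208) to (188,172), a little ahead of the pin.

Run:
```python
from h import *
d=ctrl.read_camera("side")
c=[.5445,-.1]
for n,(u,v),z in(("top",(292,132),.11),("mid",(284.5,182),.089),("base",(277,230),.068),("mark",(201,190),.063),("markin",(215,208),.063),("markout",(188,172),.063)):
    q=ray(d,u/8+285-.4,v/8+175-.4,z)[:2]-c;print(n,np.hypot(*q),np.arctan2(q[1],q[0]))
# predicted pin silhouette for angles
```

```text
top 0.0899826496484732 1.5202515439200195
mid 0.08850241016564557 1.5519219374769795
base 0.08728183547912335 1.584679950164182
mark 0.11639106609919113 1.698149944834119
markin 0.1078043397575433 1.698243759232653
markout 0.12489628581885961 1.6958891793838207
```

Call:
{"name": "drive_tool", "arguments": {
  "moves": [
    [[0,0,-0.06],[0.0055,0.0008,0],0],
    [[0,0,-0.05],[0.0046,0.0007,0],0],
    [[0,0,0],[0,0,0],0]
  ]
}}

```text
time: 11.25
eef_pos: [0.5528, -0.006, 0.073]
tcp_rot: [-0.053, 0.999, -0.0, 0.0]
contact_force: [0.4, 0.1, -0.6]
opening: -0.001
finger_force: 0.4
```

Run:
```python
from h import *
rel()
cv2.imwrite("pics/s7.png",cv2.resize(ctrl.read_camera("side")["image"][185:220,295:345,::-1],None,fx=14,fy=14,interpolation=2))
```

```text
t 11.25 yaw 1.6778244793985697 r 0.09261258137909142 tan -0.018329988481154517 z 0.0729748830686121 F [ 0.43964059  0.08668555 -0.59133704]
```

View pics/s7.png

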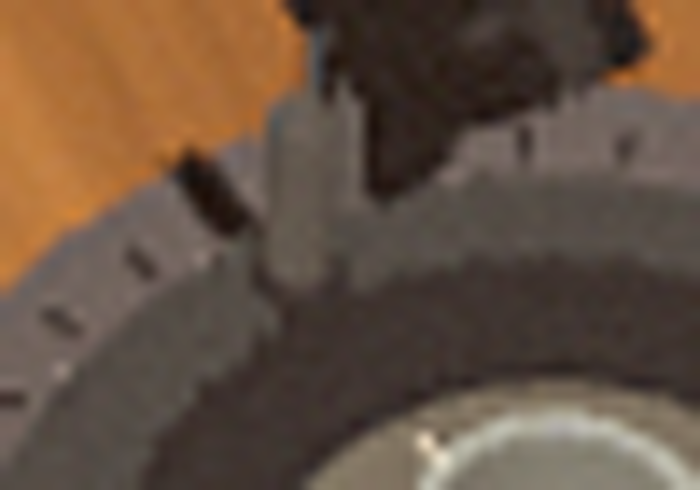

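Run:
```python
from h import *
d=ctrl.read_camera("side")
c=[.5445,-.1]
for n,(u,v),z in(("mid",(298,190),.089),("base",(297,283),.068),("markin",(238,225),.063),("markout",(188,160),.063),("tick",(140,262),.063),("tick",(62,320),.063),("tick",(523,143),.063),("tick",(627,145),.063)):
    q=ray(d,u/14+295-.45,v/14+185-.45,z)[:2]-c;print(n,np.hypot(*q),np.arctan2(q[1],q[0]))
# expected silhouette midline of pin for given angles, crop px
for a in(1.62,1.65,1.68):
  print(a,[np.round([(d["fx"]*p[0]/p[2]+d["cx"]-294.55)*14,(d["fy"]*p[1]/p[2]+d["cy"]-184.55)*14]) for z in(.11,.089,.068) for p in[np.array(d["R"])@[c[0]+.09*np.cos(a),c[1]+.09*np.sin(a),z]+d["t"]]])
```

```text
mid 0.09110271064170893 1.6701001001173652
base 0.08745355576072959 1.6962741158344725
markin 0.10764554454812048 1.6970767098640414
markout 0.12540283794037213 1.6963619175078033
tick 0.11131381860937643 1.8724162321855287
tick 0.11218586455958741 2.041929190460083
tick 0.1109872229422401 1.1841286028596039
tick 0.11142259987207541 1.012573147421166
1.62 [array([324., 108.]), array([324., 185.]), array([323., 259.])]
1.65 [array([311., 114.]), array([310., 190.]), array([310., 264.])]
1.68 [array([297., 120.]), array([297., 196.]), array([297., 270.])]
```

Call:
{"name": "drive_tool", "arguments": {
  "moves": [
    [[0,0,-0.02],[0.0019,0.0002,0],0],
    [[0,0,0],[0,0,0],0]
  ]
}}

```text
time: 11.6
eef_pos: [0.5509, -0.0058, 0.073]
tcp_rot: [-0.064, 0.998, -0.0, 0.0]
contact_force: [2.0, 1.4, 0.3]
opening: -0.004
finger_force: 1.0
```

```bash
python3 -c "
from h import *
rel()"
```

```text
t 11.6 yaw 1.6997629015769078 r 0.09257536770721995 tan -0.01844491911843419 z 0.07300536408033 F [2.03199452 1.44513817 0.28643275]
```

Call:
{"name": "drive_tool", "arguments": {
  "moves": [
    [[0,0,0],[-0.008,0,0],0],
    [[0,0,0],[-0.008,0,0],0],
    [[0,0,0],[0,0,-0.05],0],
    [[0,0,0],[0,0,-0.05],0],
    [[0,0,0],[0,0,-0.05],0]
  ]
}}

```text
time: 12.22
eef_pos: [0.5665, -0.0038, 0.2241]
tcp_rot: [-0.065, 0.998, -0.0, -0.001]
contact_force: [0.0, -0.6, -0.4]
opening: 0.001
finger_force: 0.0
```

Call:
{"name": "drive_tool", "arguments": {
  "moves": [
    [[0,0,0],[0,0.06,0],0],
    [[0,0,0],[0,0.06,0],0],
    [[0,0,0],[0,0.06,0],0],
    [[0,0,0],[0,0.06,0],0],
    [[0,0,0],[0,0.06,0],0]
  ]
}}

```text
time: 12.85
eef_pos: [0.5275, 0.2957, 0.2228]
tcp_rot: [-0.065, 0.998, -0.0, -0.0]
contact_force: [0.0, 0.6, -0.3]
opening: 0.001
finger_force: 0.0
```

```bash
cat > pol.py <<'E'
from h import *
# polar profiles: darkness vs angle on the collar (mark) and, at pin-clear radius/height, the pointer
for n in("top","side"):
    d=ctrl.read_camera(n);c,r=center(d,BOX[n]) if n=="top" else (np.array([.5445,-.1]),0);print(n,c,r)
    g=cv2.cvtColor(d["image"],cv2.COLOR_RGB2GRAY)
    def prof(rad,z,a):
        X=np.c_[c[0]+rad*np.cos(a),c[1]+rad*np.sin(a),np.full(len(a),z)]@np.array(d["R"]).T+d["t"]
        u=(d["fx"]*X[:,0]/X[:,2]+d["cx"]).astype(np.float32);v=(d["fy"]*X[:,1]/X[:,2]+d["cy"]).astype(np.float32)
        return cv2.remap(g,u[:,None],v[:,None],cv2.INTER_CUBIC)[:,0].astype(int)
    a=np.arange(1.5,1.9,.02);print("ang",*(int(round(x*100)) for x in a))
    for rad,z in((.084,.0685),(.098,.065),(.101,.065),(.109,.063),(.115,.063),(.12,.063),(.09,.11)):print(rad,*prof(rad,z,a))
E
python3 pol.py; python3 -c "
from h import *
rel()"
```

```text
top [ 0.54084704 -0.10566399] 0.12959820692181634
ang 150 152 154 156 158 160 162 164 166 168 170 172 174 176 178 180 182 184 186 188
0.084 99 95 91 90 90 90 90 89 91 98 107 112 114 115 116 117 117 121 124 127
0.098 151 153 155 158 160 158 145 131 118 114 120 131 140 148 150 151 151 151 151 151
0.101 148 149 148 143 137 133 124 116 113 118 128 137 143 149 152 151 151 151 151 151
0.109 172 178 180 181 171 153 133 119 121 137 158 173 184 186 182 180 182 185 189 189
0.115 195 205 210 208 197 171 135 107 111 141 176 201 210 211 203 196 194 202 210 214
0.12 202 208 210 209 197 166 131 105 115 153 183 204 211 214 213 211 210 212 213 213
0.09 130 128 126 123 121 124 126 126 122 115 113 115 124 134 140 141 143 145 146 147
side [ 0.5445 -0.1   ] 0
ang 150 152 154 156 158 160 162 164 166 168 170 172 174 176 178 180 182 184 186 188
0.084 131 132 139 144 135 118 78 49 47 61 74 86 94 85 52 86 137 140 136 139
0.098 134 131 129 128 101 76 82 85 89 90 72 84 100 117 141 133 134 133 134 132
0.101 133 118 117 108 80 78 81 81 87 78 76 136 142 124 94 127 138 126 119 110
0.109 182 117 75 72 80 82 76 113 103 52 33 11 81 188 183 178 182 186 133 69
0.115 162 99 71 72 76 81 120 191 162 58 33 19 114 185 177 174 176 180 147 152
0.12 129 124 132 112 89 90 166 202 154 60 28 14 148 193 179 178 176 179 177 176
0.09 101 114 122 128 131 134 141 159 164 166 177 191 169 107 115 172 200 192 158 90
t 12.95 yaw 1.7062567577144623 r 0.3976282269885021 tan -0.035846493778639 z 0.22258012639915106 F [ 0.61509039 -0.23013753 -0.10473882]
```

```bash
sed -i 's/center(d,BOX\[n\]) if n=="top"/(np.array([.5452,-.1001]),0) if n=="top"/; s/(.098,.065),/(.094,.065),(.096,.065),(.098,.065),(.0995,.065),/' pol.py; python3 pol.py
python3 - <<'E'
from h import *
d=ctrl.read_camera("top");g=cv2.cvtColor(d["image"],cv2.COLOR_RGB2GRAY);print(g[212:226,318:346])
E
```

```text
top [ 0.5452 -0.1001] 0
ang 150 152 154 156 158 160 162 164 166 168 170 172 174 176 178 180 182 184 186 188
0.084 137 134 130 126 124 126 131 133 130 124 118 114 115 121 129 136 139 141 142 143
0.094 148 148 149 149 149 150 150 147 138 128 116 113 116 125 136 144 148 151 150 149
0.096 150 149 148 147 147 144 138 132 123 116 112 113 120 130 140 148 149 149 149 149
0.098 150 149 146 146 147 144 136 127 117 113 114 121 129 139 144 149 150 151 152 154
0.0995 151 151 150 152 153 151 142 132 120 116 119 128 136 146 151 155 156 155 155 156
0.101 152 153 155 160 162 160 151 141 126 118 122 134 142 152 158 160 161 161 162 162
0.109 184 186 197 205 208 208 195 170 139 110 105 131 167 190 205 209 204 196 193 196
0.115 197 198 204 212 214 208 196 166 133 104 111 148 179 202 212 214 214 212 210 208
0.12 208 208 208 210 209 205 195 170 138 114 119 152 183 202 208 207 208 210 210 209
0.09 148 147 147 146 144 146 150 160 167 170 164 153 138 127 125 134 144 148 152 152
side [ 0.5445 -0.1   ] 0
ang 150 152 154 156 158 160 162 164 166 168 170 172 174 176 178 180 182 184 186 188
0.084 133 130 137 144 13
[... 1698 characters left out ...]
126 122 116 141 174 193 195 195 191 179 163 149 144 147 148 145 134 111
   97  96  96  96  95  98 120 170 209 219]
 [129 128 131 153 192 208 213 209 206 195 169 154 150 149 150 147 140 119
  103  96  97  93  92  94 107 150 196 216]
 [131 131 129 151 190 210 213 210 202 193 173 159 153 150 150 149 147 135
  114  98  99  97  96  95  96 127 169 201]
 [129 129 129 142 179 205 212 208 194 188 179 164 151 151 152 150 151 139
  120  99  96  99  98  96  97 105 133 168]
 [129 124 124 135 166 200 212 209 200 199 193 169 155 154 152 153 149 146
  130 107  98  96  94  97  96  95 106 133]
 [124 125 125 128 153 192 212 213 210 210 204 180 161 153 152 150 152 146
  136 119 100  95  93  95  98  93  97 108]]
```

```bash
python3 -c "
from plant import ctrl
print(ctrl.sign_off())"
```

```text
the job is handed in; nothing more can be done
None
```

I handed the job in with the ring's pointer within about 0.015 rad (1.5 mm) of the long mark by the camera readings, and the hand withdrawn. The tumbler looked undisturbed in the last picture I viewed, and nothing I saw suggested the jar, dish or paddle was touched. My first push passed just over the pin without touching it, so I went lower and pushed again.

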